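# Switch the fuse feeder to its other chute

### The arm

A 6-joint arm with a two-finger parallel gripper is mounted at the origin on the work surface. World frame = base frame: x ahead of the robot, y to its left, z up, the work surface at z = 0. Lengths are in m, angles in rad, forces in N, time in s.
With the tool pointing down it reaches from about 0.275 to 0.825 m from the base axis. Payload 4.9 kg.
Tool frame: the origin (TCP) lies at the very end of the fingers, on their centre line; the grasp point (between the pads) lies 19 mm behind it; z points along the fingers, y is the line along which they close (so a half turn about z gives the same grasp; the last joint's range is limited). The gripper opens to 85 mm and grips with 20 to 120 N. Pads are 22 mm wide; open, the fingers measure 114 mm over their backs; the gripper's body (76 mm by 85 mm) begins 54 mm behind the grasp point. The pads swing forward as they close: fully open they stand 13 mm farther back than shut.
Start: joints at [-1.475, 0.326, -0.193, 1.052, 0, 1.437], TCP at [0.125, -0.536, 0.231] pointing down, gripper open.
Joint ranges: [-2.65, 2.65], [-0.97, 1.79], [-1.3, 1.35], [-1.93, 2.1], [-1.47, 1.37], [-3.14, 3.14]. Speed limits (rad/s): [2.57, 2.57, 3.14, 3.14, 3.14, 3.14].

### API

Orientations are given as [roll, pitch, yaw] about the fixed x, y, z axes, in that order (R = Rz(yaw) Ry(pitch) Rx(roll)).
In Python, from cell import arm gives the robot as it stands.
- The arm moves only by the tool step_arm, never from a script. Its argument "plan" is a list of rows, each a list of 5 numbers: the opening, from 0 (shut) to 1 (fully open), then the shift along the tool's x, y, z in mm, then the turn about the tool's z in rad. A call has exactly 8 rows; each row shifts and turns the commanded pose from where the row before left it, along the tool's axes as they then stand; what a row does not reach is not made up. A row lasts 1/10 s, in which the tool goes at most 50 mm and 8.59 degrees, less where a joint would pass 70% of its speed; a pose out of reach is approached as far as the arm can. A call is refused whole if a number of a shift passes 50 or a number of a turn 0.15, either way. A call with a gripper value outside its range is refused whole. The fingers move at their own pace and stop on an object; the grip force is fixed at half the most. Time passes only in rows, so rows that do not move let the fingers close, or fill a call up. It gives the time, the measured TCP pose, the force, the opening and the grip force at its end, in the units of the state.
- arm.get_state(): the state, without advancing time (a new reading comes with each control period).
- arm.read_camera(name): name is "side" or "top"; returns (picture, depth): 420x560x3 uint8, red, green, blue; 420x560 float32, m along the optical axis (not along the pixel's ray), 0 where there is no reading.
- arm.camera_model(name): a dict with "camera_matrix" (3x3 intrinsics, pixels), "origin" and "attitude" of the camera in the world. Camera axes: x right, y up, looking along -z (the intrinsics and any distortion apply to the point x, -y, -z); pixel columns grow to the right and rows downward; lengths in m; the calibration is good to about 2 mm. A picture is of the moment at which its call begins. camera_model takes no time and is no camera call.
- arm.sign_off(): hands the job in; it is judged then, once.
The state is a dict: "time": time; "qpos": joint angles; "dq": joint speeds; "joint_torque": joint torques, N m; "eef_pos": TCP position; "ee_rot": TCP orientation; "contact_force": force on the tool from outside, world axes, zero at the start; "wrist_torque": the same for the moment, N m; "width": finger opening in m; "gripper_force": force on a finger pad.
Only numpy, scipy, OpenCV 4.12 (cv2) and the standard library are available. Lean on these libraries where they do the work, as an engineer would, in place of code of your own. Each camera call takes 0.05 s, during which the arm holds its last target. There are 200 camera calls.

### The job

The three fuses waiting in the feeder's magazine must not go down the chute that the seesaw gate feeds now, but down the other one. Press the raised finger pad of the gate down until the gate rocks over onto its other stop, then push the tab of the magazine's shutter to the left, away from the magazine, until the shutter is fully open, so that all three fuses run down the other chute and come to rest. Leave the gate rocked over and the shutter open, never touch or lift the fuses, and leave everything else on the bench where it lies.

Things in the scene. Friction and masses are not known exactly. Their poses are not given: they have to be found in the camera images.
- feeder: Fuse feeder on a fixed plywood board 200 x 560 x 18 mm. Origin: centre of the board's underside; x runs from its front (robot side) to its back, y left, z up. Clear stack magazine (67 x 30 mm, top at z 211 mm) at x 25 mm, y 0; under it a seesaw gate between clear cheeks (192 mm wide, top z 134 mm); open chutes (centre x 25 mm) slope down to the left and to the right, to end stops at y +-250 mm.
- gate (a joint): Seesaw gate, hinged along the feeder's x at x 25, y 0, z 83 mm. 0 = level; +0.244 rad = left end up, fuses would run right; -0.244 = right end up, fuses would run left. A weight on a stalk at its back makes it fall over past level, so it rests on one stop or the other. It starts on either stop. Under 2 N down on the raised pad rocks it.
- left_pad (a point): Top centre of the black rubber finger pad (26 mm diameter) at the left end of the gate's rocker bar. The bar (184 x 20 mm) lies along y in front of the feeder's front cheek, 80 mm in front of the pivot point under the magazine; the pads are 78 mm either side of the pivot. A raised pad is 112 mm above the bench, a lowered one 75 mm.
- right_pad (a point): The same point of the like pad at the right end of the rocker bar.
- shutter (a joint): Flat steel shutter under the magazine, carrying the stacked fuses. Slides to the left (feeder's +y): 0 = shut (start), 0.030 m = fully open at its stop. Takes about 2 to 4 N and stays where it is left.
- shutter_tab (a point): Upturned tab at the left end of the shutter, 44 mm (feeder x) x 3 mm, from 140 to 176 mm above the bench. The point is centred on its face towards the magazine, 1 mm below its top edge. Shut, that face is 105 mm left of the magazine's centre, with 90 mm free between it and the magazine's wall, above the flat shutter (top 140 mm above the bench).
- fuse0: Lowest of the three waiting fuses: cylindrical fuse link, white ceramic with steel end caps, 22 mm diameter x 58 mm, 55 g, lying level across the magazine (its length along the feeder's x). Origin at its centre.
- fuse1: Middle of the three waiting fuses: cylindrical fuse link, white ceramic with steel end caps, 22 mm diameter x 58 mm, 55 g, lying level across the magazine (its length along the feeder's x). Origin at its centre.
- fuse2: Top of the three waiting fuses: cylindrical fuse link, white ceramic with steel end caps, 22 mm diameter x 58 mm, 55 g, lying level across the magazine (its length along the feeder's x). Origin at its centre.
- spare_fuse: Bystander: a like fuse standing upright on the front left part of the board, 58 mm tall. Origin: centre of its underside.
- screwdriver: Bystander: screwdriver 160 mm long, lying on the front right part of the board. Origin: underside.
- back_box: Bystander: open cream back box 85 x 85 x 48 mm, left of the feeder. Origin: centre of its underside.
- socket_plate: Bystander: white socket plate 82 x 82 x 14 mm, to the left in front of the feeder. Origin: centre of its underside.
- contactor: Bystander: grey and black contactor 78 x 45 x 78 mm, to the right in front of the feeder. Origin: centre of its underside.
- din_rail: Bystander: piece of steel DIN rail 160 x 37 x 7.5 mm, left of the feeder. Origin: centre of its underside.
- terminal_strip: Bystander: terminal strip 130 x 55 x 28 mm, right of the feeder. Origin: centre of its underside.
- enclosure: Bystander: flat white enclosure 130 x 170 x 50 mm, right of the feeder. Origin: centre of its underside.

How it is judged:
By the outcome, as a careful person would: the job done as asked, in the order asked, and still so for the second after the job is handed in, with the robot touching nothing.
It also fails if it takes over 40 s, if anything falls off the work surface, if the arm or the gripper's body presses on something with over 40 N, if the wrist force passes 120 N, or if a joint passes its speed limit or range.

## Working session

There is one attempt and no reset: what is moved stays moved. The work goes in short steps, Python scripts to look and compute and a tool call to move; the robot and the scene stay as the last step left them, time stands still between calls to the robot, and variables do not carry over. Pictures are saved under pics/ and viewed, at most 10 in all, crops included, and the job is handed in when it is done.

Besides the shell and the picture viewer there is one more tool, called after ">>>" as a command line: name --pt "numbers of a row" for each row, then --argument value for the rest. step_arm: Moves the arm, as the interface text tells. Its arguments: {"type":"object","properties":{"plan":{"type":"array","items":{"type":"array","items":{"type":"number"}}}},"required":["plan"]}

```bash
mkdir -p pics; cat > h.py <<'E'
from cell import arm
import numpy as np, cv2
def snap(n,tag):
    p,d=arm.read_camera(n); cv2.imwrite(f'pics/{tag}.png',p[:,:,::-1]); np.save(f'pics/{tag}.npy',d); return p,d
def world(n,d,u,v,z=None):
    m=arm.camera_model(n);K=np.array(m['camera_matrix']);A=np.array(m['attitude'])
    if A.shape!=(3,3):
        from scipy.spatial.transform import Rotation as R
        A=R.from_euler('xyz',A).as_matrix()
    r=np.linalg.inv(K)@[u,v,1]; r=A@np.array([r[0],-r[1],-r[2]]); o=np.array(m['origin'])
    if z is not None: return o+r*(z-o[2])/r[2]
    return o+r*d[int(round(v)),int(round(u))]
E
python3 - <<'E'
from h import *
for n in('top','side'):
    snap(n,n+'0'); print(arm.camera_model(n))
print(arm.get_state())
E
```

```text
{'camera_matrix': array([[468.10650857,   0.        , 279.24231563],
       [  0.        , 468.10650857, 208.8562061 ],
       [  0.        ,   0.        ,   1.        ]]), 'origin': array([ 0.38802199, -0.01587112,  1.50678893]), 'attitude': array([ 5.93825660e-02,  1.22578958e-04, -1.56724851e+00])}
{'camera_matrix': array([[414.51796366,   0.        , 285.23738514],
       [  0.        , 414.51796366, 204.56367372],
       [  0.        ,   0.        ,   1.        ]]), 'origin': array([-0.18574149,  0.8706911 ,  1.15342865]), 'attitude': array([ 0.83113721,  0.01732044, -2.51707955])}
{'time': 0.1, 'qpos': array([-1.47522911e+00,  3.26905103e-01, -1.93485132e-01,  1.05198898e+00,
        2.67235909e-05,  1.43657590e+00]), 'dq': array([-0.00065743, -0.00137803,  0.00161762, -0.00064147,  0.00032776,
       -0.00014485]), 'joint_torque': array([ 7.39762163e-04, -4.44239545e+01,  2.63037372e+01,  7.87067343e-03,
       -1.04765993e-04, -9.93022070e-06]), 'eef_pos': array([ 0.12523218, -0.53502052,  0.23056041]), 'ee_rot': array([-3.14002758e+00, -2.38301525e-04,  2.29787436e-01]), 'contact_force': array([-0.1179144 , -0.4819965 , -0.12699842]), 'wrist_torque': array([ 0.01643397,  0.0171476 , -0.02552055]), 'gripper_force': 0.0, 'width': 0.08532864385423712}
```

View pics/top0.png

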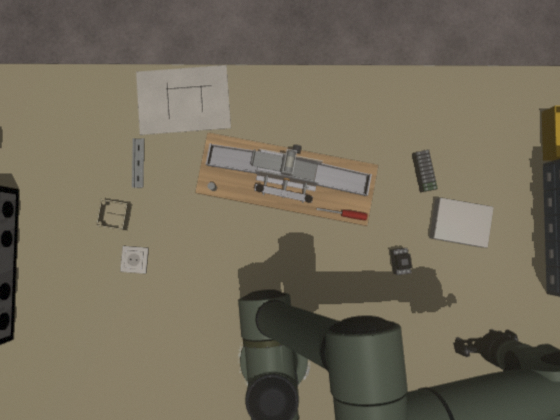

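View pics/side0.png

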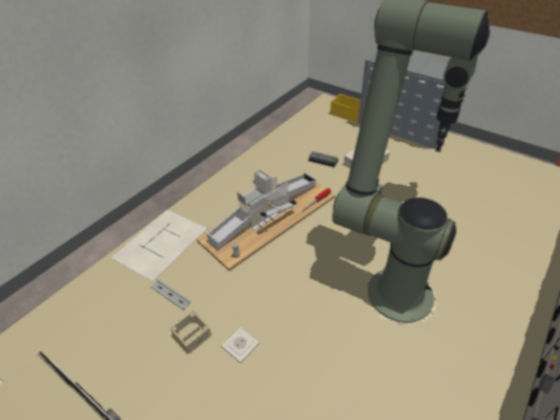

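The top view shows the feeder's board with corners at about (205,135), (378,163), (366,224) and (196,192). The pads are near (260,187) and (309,198), and the spare fuse is at (212,187). The side view shows the same layout. I'll enlarge both.

```bash
python3 - <<'E'
from h import *
a=cv2.imread('pics/top0.png')[125:230,190:385]; cv2.imwrite('pics/c1.png',cv2.resize(a,None,fx=4,fy=4,interpolation=cv2.INTER_CUBIC))
a=cv2.imread('pics/side0.png')[165:270,190:350]; cv2.imwrite('pics/c2.png',cv2.resize(a,None,fx=5,fy=5,interpolation=cv2.INTER_CUBIC))
E
```

```text
(no output)
```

View pics/c1.png

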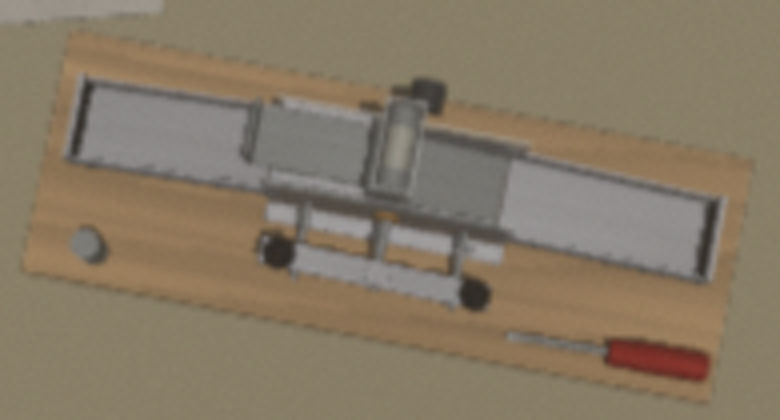

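View pics/c2.png

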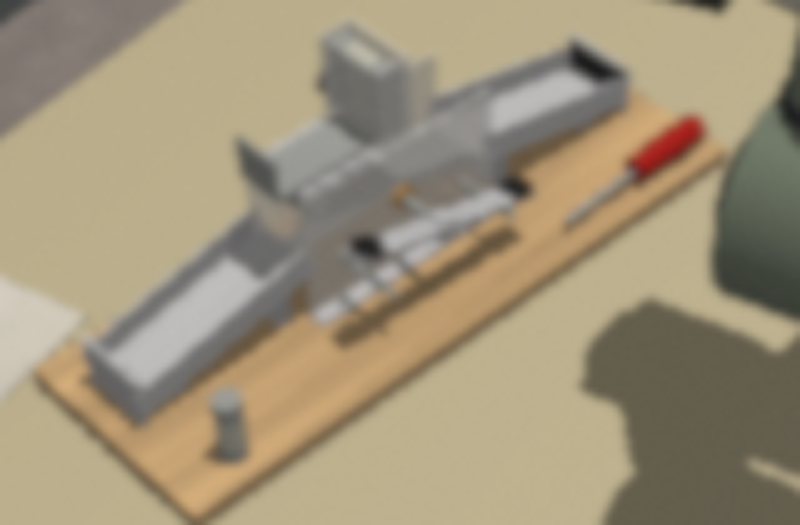

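In the top crop, the board's corners are at (70,33), (752,157), (712,402) and (24,271). The left pad is at (277,251), the right pad at (475,295) and the shutter tab at about (251,131). The magazine top is at about (400,148). The side crop suggests the left pad is the lower one in the picture; I'll settle which pad is raised by depth.

```bash
python3 - <<'E'
from h import *
d=np.load('pics/top0.npy')
f=lambda x,y:(190+(x+.5)/4-.5,125+(y+.5)/4-.5)
C=[world('top',d,*f(*p),z=.018) for p in [(70,33),(752,157),(712,402),(24,271)]]
C=np.array(C);print(C.round(4)); c=C.mean(0)
yv=(C[0]-C[1]+C[3]-C[2])[:2]; yaw=np.arctan2(-yv[0],yv[1]);print('c',c,'yaw',yaw, np.linalg.norm(yv)/2)
R=np.array([[np.cos(yaw),-np.sin(yaw)],[np.sin(yaw),np.cos(yaw)]])
for n,p in dict(lp=(277,251),rp=(475,295),tab=(250,131),mag=(398,148),mag2=(400,112),spare=(87,245)).items():
    w=world('top',d,*f(*p)); print(n,w.round(4),'local',(R.T@(w[:2]-c[:2])).round(4))
for n,p,z in [('lp',(277,251),.112),('lp',(277,251),.075),('rp',(475,295),.112),('rp',(475,295),.075),('tabtop',(251,131),.176)]:
    w=world('top',d,*f(*p),z=z);print(n,z,w.round(4),(R.T@(w[:2]-c[:2])).round(4))
for n,l in dict(lpad=(-.055,.078),rpad=(-.055,-.078),tab=(.025,.105),mag=(.025,0)).items(): print(n,(R@l+c[:2]).round(4))
# patches of depth
for p in [(277,251),(475,295)]:
    u,v=map(int,np.round(f(*p))); print(np.array([[world('top',d,i,j)[2] for i in range(u-3,u+4)] for j in range(v-3,v+4)]).round(3))
E
```

```text
[[ 0.7206  0.2175  0.018 ]
 [ 0.622  -0.3301  0.018 ]
 [ 0.4257 -0.2966  0.018 ]
 [ 0.5283  0.2518  0.018 ]]
c [ 0.57415873 -0.0393443   0.018     ] yaw -0.18150938296753028 0.5571331413750678
lp [0.5345 0.0455 0.1176] local [-0.0543  0.0763]
rp [ 0.5059 -0.1048  0.0725] local [-0.0553 -0.0767]
tab [0.6143 0.0627 0.1786] local [0.021  0.1076]
mag [ 0.5977 -0.0426  0.2075] local [0.0238 0.001 ]
mag2 [ 0.6232 -0.044   0.2073] local [0.049  0.0043]
spare [0.5434 0.1937 0.0731] local [-0.0724  0.2237]
lp 0.112 [0.5351 0.0458 0.112 ] [-0.0537  0.0767]
lp 0.075 [0.539  0.0474 0.075 ] [-0.0502  0.079 ]
rp 0.112 [ 0.5026 -0.1024  0.112 ] [-0.059  -0.0749]
rp 0.075 [ 0.5057 -0.1047  0.075 ] [-0.0556 -0.0766]
tabtop 0.176 [0.6147 0.0621 0.176 ] [0.0216 0.1071]
lpad [0.5341 0.0473]
rpad [ 0.506  -0.1061]
tab [0.6177 0.0594]
mag [ 0.5987 -0.0439]
[[0.113 0.113 0.116 0.111 0.107 0.112 0.111]
 [0.113 0.11  0.116 0.117 0.119 0.112 0.109]
 [0.113 0.114 0.116 0.116 0.121 0.119 0.111]
 [0.117 0.109 0.109 0.118 0.115 0.109 0.109]
 [0.11  0.114 0.116 0.109 0.106 0.109 0.105]
 [0.115 0.117 0.11  0.111 0.111 0.112 0.111]
 [0.113 0.107 0.113 0.112 0.113 0.114 0.108]]
[[0.075 0.083 0.074 0.074 0.077 0.079 0.073]
 [0.08  0.077 0.078 0.073 0.077 0.067 0.072]
 [0.077 0.074 0.077 0.075 0.077 0.07  0.073]
 [0.076 0.078 0.079 0.073 0.08  0.074 0.068]
 [0.077 0.075 0.072 0.081 0.078 0.073 0.068]
 [0.078 0.08  0.075 0.081 0.074 0.074 0.075]
 [0.023 0.07  0.074 0.075 0.078 0.073 0.071]]
```

The left pad is raised (z about 0.112), so the gate must rock over to left end down. The yaw is about -0.18. I'll turn the tool so its x lies along feeder +y, which keeps the last joint within range, and shut the fingers.

>>> step_arm --pt "0 0 0 0 -0.145" --pt "0 0 0 0 -0.145" --pt "0 0 0 0 -0.145" --pt "0 0 0 0 -0.145" --pt "0 0 0 0 -0.145" --pt "0 0 0 0 -0.145" --pt "0 0 0 0 -0.145" --pt "0 0 0 0 -0.145"

```text
time: 0.9
eef_pos: [0.1253, -0.5352, 0.2308]
ee_rot: [-3.141, -0.001, 1.396]
contact_force: [-1.0, 0.2, -0.0]
width: 0.0003
gripper_force: 0.0
```

>>> step_arm --pt "0 40 18.5 0 0" --pt "0 40 18.5 0 0" --pt "0 40 18.5 0 0" --pt "0 40 18.5 0 0" --pt "0 40 18.5 0 0" --pt "0 40 18.5 0 0" --pt "0 40 18.5 0 0" --pt "0 40 18.5 0 0"

```text
time: 1.7
eef_pos: [0.329, -0.2457, 0.2312]
ee_rot: [-3.142, -0.0, 1.389]
contact_force: [1.5, -0.5, 0.0]
width: -0.0004
gripper_force: 0.0
```

>>> step_arm --pt "0 40 18.5 0 0" --pt "0 40 18.5 0 0" --pt "0 40 18.5 0 0" --pt "0 40 18.5 0 0" --pt "0 40 18.5 0 0" --pt "0 40 18.5 0 0" --pt "0 40 18.5 0 0" --pt "0 0 0 0 0"

```text
time: 2.5
eef_pos: [0.5084, 0.0085, 0.2308]
ee_rot: [3.141, -0.002, 1.396]
contact_force: [0.4, -0.3, -0.7]
width: 0.0002
gripper_force: 0.0
```

>>> step_arm --pt "0 21 9 0 0" --pt "0 21 9 0 0" --pt "0 0 0 25 0" --pt "0 0 0 25 0" --pt "0 0 0 25 0" --pt "0 0 0 25 0" --pt "0 0 0 0 0" --pt "0 0 0 0 0"

```text
time: 3.3
eef_pos: [0.5309, 0.0423, 0.1313]
ee_rot: [-3.14, 0.0, 1.389]
contact_force: [0.0, 0.2, -0.3]
width: 0.0001
gripper_force: 0.0
```

```bash
python3 - <<'E'
from h import *
p,d=snap('top','t1'); q,e=snap('side','s1')
a=cv2.resize(p[130:215,225:330,::-1],None,fx=4,fy=4,interpolation=2);b=cv2.resize(q[165:250,220:310,::-1],(360,340),interpolation=2)
cv2.imwrite('pics/c3.png',np.hstack([a[:340],b]))
E
```

```text
(no output)
```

View pics/c3.png

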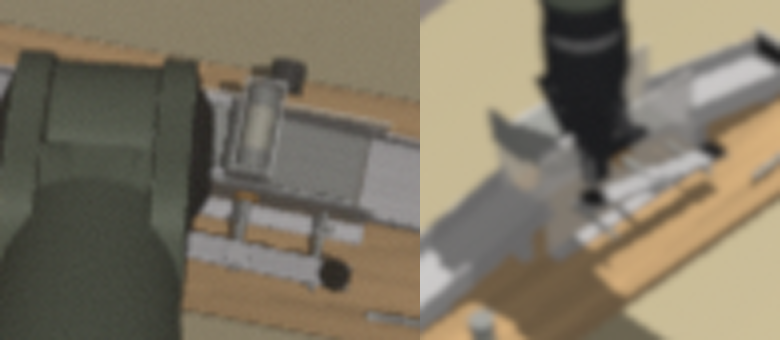

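The arm hides the pad in the top view. In the side view, the shut fingertips are right above the left pad at crop (592,195), and the right pad is low. I'll shift about 5 mm and press slowly.

>>> step_arm --pt "0 4 2 0 0" --pt "0 0 0 10 0" --pt "0 0 0 8 0" --pt "0 0 0 8 0" --pt "0 0 0 7 0" --pt "0 0 0 6 0" --pt "0 0 0 5 0" --pt "0 0 0 0 0"

```text
time: 4.2
eef_pos: [0.5336, 0.0463, 0.0864]
ee_rot: [-3.14, 0.0, 1.39]
contact_force: [-0.4, 0.0, -1.4]
width: -0.0001
gripper_force: 0.0
```

>>> step_arm --pt "0 0 0 4 0" --pt "0 0 0 4 0" --pt "0 0 0 0 0" --pt "0 0 0 0 0" --pt "0 0 0 -20 0" --pt "0 0 0 -30 0" --pt "0 0 0 -40 0" --pt "0 0 0 -40 0"

```text
time: 5.0
eef_pos: [0.5338, 0.0464, 0.2106]
ee_rot: [-3.141, 0.0, 1.39]
contact_force: [0.8, 0.1, 0.2]
width: 0.0001
gripper_force: 0.0
```

```bash
python3 - <<'E'
from h import *
p,d=snap('top','t2'); q,e=snap('side','s2')
a=cv2.resize(p[130:215,225:330,::-1],None,fx=4,fy=4,interpolation=2);b=cv2.resize(q[165:250,220:310,::-1],(360,340),interpolation=2)
cv2.imwrite('pics/c4.png',np.hstack([a[:340],b]))
print(arm.get_state()['eef_pos'])
u,v=308,198;print(np.median([world('top',d,i,j)[2] for i in range(u-1,u+2) for j in range(v-1,v+2)]))
E
```

```text
[0.53791715 0.04619632 0.21527148]
0.11450567372971698
```

View pics/c4.png

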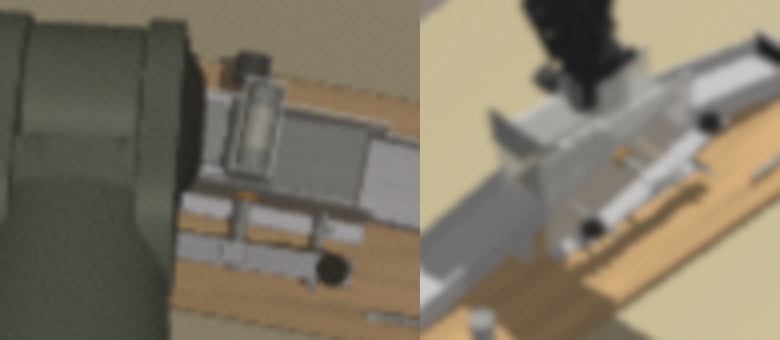

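The gate has rocked over: the right pad is up at crop (333,268), z about 0.114, and the left pad is down at crop (592,230). Next I'll move over the shutter, between the magazine and the tab, and lower.

>>> step_arm --pt "0 -4 26 0 0" --pt "0 -4 26 0 0" --pt "0 -4 26 0 0" --pt "0 0 0 0 0" --pt "0 0 0 15 0" --pt "0 0 0 15 0" --pt "0 0 0 0 0" --pt "0 0 0 0 0"

```text
time: 5.9
eef_pos: [0.608, 0.0207, 0.1791]
ee_rot: [-3.14, 0.0, 1.39]
contact_force: [0.9, 0.1, 0.1]
width: -0.0003
gripper_force: 0.0
```

```bash
python3 - <<'E'
from h import *
for _ in range(3):
    q,e=snap('side','s3'); s=arm.get_state(); print(s['eef_pos'],s['contact_force'])
cv2.imwrite('pics/c5.png',cv2.resize(q[150:240,225:325,::-1],None,fx=6,fy=6,interpolation=2))
E
```

```text
[0.60865445 0.02066718 0.17980122] [ 1.00592326 -0.20451844  0.09391212]
[0.60897912 0.02058554 0.18012154] [0.43960506 0.1722885  0.39978554]
[0.60917575 0.02055066 0.18023542] [ 0.08529363 -0.3874011   0.04478984]
```

View pics/c5.png

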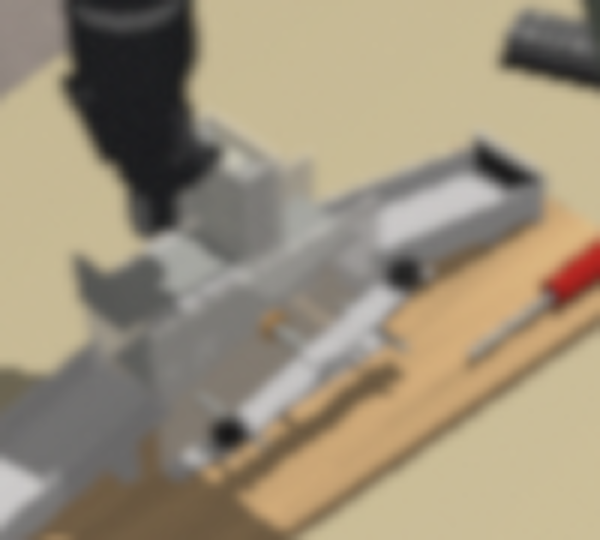

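The shut fingertips stand at crop (150,215), between the tab (110,285) and the magazine (235,195), and are clear of both. I'll lower to z 0.16 and push left.

>>> step_arm --pt "0 0 0 10 0" --pt "0 0 0 10 0" --pt "0 0 0 0 0" --pt "0 8 0 0 0" --pt "0 8 0 0 0" --pt "0 6 0 0 0" --pt "0 0 0 0 0" --pt "0 0 0 0 0"

```text
time: 6.85
eef_pos: [0.6129, 0.0425, 0.1595]
ee_rot: [3.141, 0.0, 1.391]
contact_force: [0.2, -0.6, 0.2]
width: 0.0003
gripper_force: 0.0
```

>>> step_arm --pt "0 4 0 0 0" --pt "0 4 0 0 0" --pt "0 4 0 0 0" --pt "0 4 0 0 0" --pt "0 4 0 0 0" --pt "0 4 0 0 0" --pt "0 0 0 0 0" --pt "0 0 0 0 0"

```text
time: 7.65
eef_pos: [0.617, 0.0662, 0.1592]
ee_rot: [-3.141, -0.001, 1.39]
contact_force: [0.3, -0.2, 0.0]
width: 0.0
gripper_force: 0.0
```

>>> step_arm --pt "0 3 0 0 0" --pt "0 3 0 0 0" --pt "0 3 0 0 0" --pt "0 2 0 0 0" --pt "0 2 0 0 0" --pt "0 2 0 0 0" --pt "0 0 0 0 0" --pt "0 0 0 0 0"

```text
time: 8.45
eef_pos: [0.6194, 0.0788, 0.1592]
ee_rot: [-3.141, 0.004, 1.389]
contact_force: [-1.6, -6.8, 0.3]
width: 0.0001
gripper_force: 3.0
```

```bash
python3 - <<'E'
from h import *
q,e=snap('side','s4'); s=arm.get_state(); print(s['eef_pos'],s['contact_force'])
cv2.imwrite('pics/c6.png',cv2.resize(q[150:260,195:325,::-1],None,fx=5,fy=5,interpolation=2))
E
```

```text
[0.61939486 0.07881581 0.15921549] [-1.18747969 -5.56188179  0.80772413]
```

View pics/c6.png

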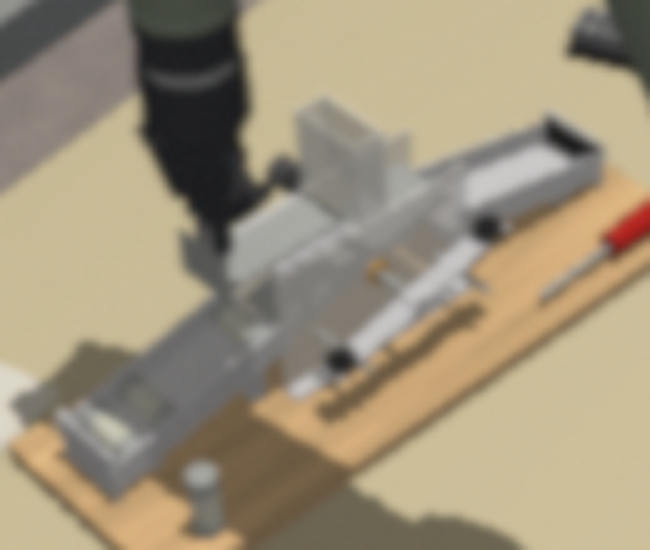

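Fuses are running down the left chute; one is at the end stop at crop (105,430) and one is rolling at (140,395). The tab is nearly at its stop. I'll push a little more to confirm the stop by force.

>>> step_arm --pt "0 2 0 0 0" --pt "0 1 0 0 0" --pt "0 0 0 0 0" --pt "0 0 0 0 0" --pt "0 0 0 0 0" --pt "0 0 0 0 0" --pt "0 0 0 0 0" --pt "0 0 0 0 0"

```text
time: 9.3
eef_pos: [0.6194, 0.0789, 0.1592]
ee_rot: [-3.141, 0.009, 1.387]
contact_force: [-3.4, -12.9, 3.0]
width: 0.0003
gripper_force: 6.7
```

The position held while the force rose to 13 N, so the shutter is at its stop. I'll back off, rise clear, and withdraw.

>>> step_arm --pt "0 -8 0 0 0" --pt "0 -12 0 0 0" --pt "0 0 0 0 0" --pt "0 0 0 -40 0" --pt "0 0 0 -40 0" --pt "0 0 0 -40 0" --pt "0 0 -40 0 0" --pt "0 0 -40 0 0"

```text
time: 10.1
eef_pos: [0.5391, 0.0786, 0.2809]
ee_rot: [3.137, -0.002, 1.389]
contact_force: [-0.2, 0.6, -0.1]
width: 0.0003
gripper_force: 0.0
```

>>> step_arm --pt "0 -30 -30 0 0" --pt "0 -30 -30 0 0" --pt "0 -40 -20 0 0" --pt "0 -40 -20 0 0" --pt "0 -40 0 0 0" --pt "0 -40 0 0 0" --pt "0 0 0 0 0" --pt "0 0 0 0 0"

```text
time: 10.9
eef_pos: [0.4, -0.1205, 0.2794]
ee_rot: [3.141, -0.001, 1.388]
contact_force: [-0.5, 0.8, -0.3]
width: -0.0001
gripper_force: 0.0
```

```bash
python3 - <<'E'
from h import *
q,e=snap('side','s5'); p,d=snap('top','t5'); s=arm.get_state(); print(s['eef_pos'],s['contact_force'],s['time'])
b=cv2.resize(q[160:270,190:330,::-1],None,fx=3,fy=3,interpolation=2);a=cv2.resize(p[125:230,190:390,::-1],None,fx=3,fy=3,interpolation=2)
o=np.zeros((a.shape[0]+b.shape[0],600,3),np.uint8);o[:a.shape[0],:600]=a;o[a.shape[0]:,:b.shape[1]]=b
cv2.imwrite('pics/c7.png',o[:600])
cv2.imwrite('pics/c7.png',cv2.resize(o,(550,590)))
E
```

```text
[ 0.40017973 -0.11934188  0.27928025] [ 0.20272982 -0.77530784  0.13022115] 11.0
```

View pics/c7.png

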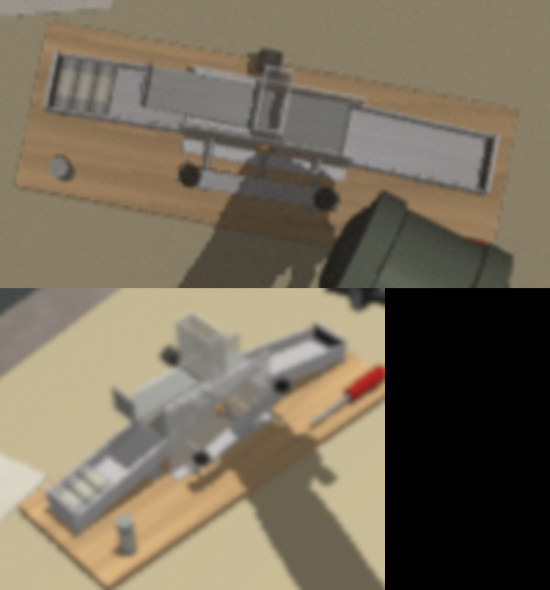

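All three fuses rest side by side at the left chute's end stop, at about (83,85). The magazine is empty, the right pad is still raised, the shutter is open and the spare fuse and screwdriver look undisturbed. I'm handing in.

```bash
python3 -c "
from cell import arm
print(arm.sign_off())"
```

```text
the job is handed in; nothing more can be done
None
```

Job handed in: I rocked the gate over first, then pushed the shutter fully open to its stop; all three fuses now rest at the end of the left chute, and the arm is clear of everything.

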